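# Wind the well plate into the imaging position

### The arm

A 6-joint arm with a two-finger parallel gripper is mounted at the origin on the work surface. World frame = base frame: x ahead of the robot, y to its left, z up, the work surface at z = 0. Lengths are in mm, angles in rad, forces in N, time in s.
With the tool pointing down it reaches from about 350 to 875 mm from the base axis. Payload 4.2 kg.
Tool frame: the origin (TCP) lies midway between the tips of the shut fingers; the grasp point (between the pads) lies 19 mm behind it; z points along the fingers, y is the line along which they close (so a half turn about z gives the same grasp; the last joint's range is limited). The gripper opens to 85 mm and grips with 20 to 120 N. Pads are 22 mm wide; open, the fingers measure 114 mm over their backs; the gripper's body (76 mm by 85 mm) begins 54 mm behind the grasp point. The pads swing forward as they close: fully open they stand 13 mm farther back than shut.
Start: joints at [1.493, 0.385, 0.008, 0, -1.194, -0.259], TCP at [206.51, 589.875, 204.512] pointing down, gripper open.
Joint ranges: [-3.14, 3.14], [-1.21, 2.06], [-1.07, 1.41], [-3.16, 2.05], [-2.99, -0.16], [-3.1, 3.1]. Speed limits (rad/s): [2.79, 2.79, 3.14, 3.14, 3.14, 3.14].

### API

Orientations are given as a unit quaternion [x, y, z, w].
In Python, from bench import arm gives the robot as it stands.
- The arm moves only by the tool send_rows, never from a script. Its argument "targets" is a list of rows, each an object of numbers: "gripper": the gripper command: -1 is fully open, 1 is shut, values between are in proportion; "x", "y", "z": the shift along the tool's x, y, z in cm; "ax", "ay", "az": the turn, a rotation vector about the tool's x, y, z in degrees. A call has 1 to 5 rows; each row shifts and turns the commanded pose from where the row before left it, along the tool's axes as they then stand; what a row does not reach is not made up. A row lasts 1/12 s, in which the tool goes at most 41.7 mm and 7.16 degrees, less where a joint would pass 70% of its speed; a pose out of reach is approached as far as the arm can. A call is refused whole if a number of a shift passes 4.17 or a number of a turn 7.16, either way. A call with a gripper value outside its range is refused whole. The fingers move at their own pace and stop on an object; the grip force is fixed at half the most. Time passes only in rows, so rows that do not move let the fingers close. It gives the time, the measured TCP pose, the force, the opening and the grip force at its end, in the units of the state.
- arm.read_state(): the state, without advancing time (a new reading comes with each control period).
- arm.get_image(name): name is "scene" or "top" or "wrist"; returns (picture, depth): 400x640x3 uint8, red, green, blue; 400x640 float32, mm along the optical axis (not along the pixel's ray), 0 where there is no reading.
- arm.camera_model(name): a dict with "fx", "fy", "cx", "cy" (pixels), "cam_to_world" (4x4, takes a point from camera to world coordinates). Camera axes: x right, y down, z forward; pixel columns grow to the right and rows downward; lengths in mm; the calibration is good to about 2 mm. A picture is of the moment at which its call begins: read the wrist's pose just before it. camera_model takes no time and is no camera call; for the wrist camera it gives the pose at the moment of the call.
- arm.job_done(): hands the job in; it is judged then, once.
Trained networks look in the newest picture that a camera, given by its name, has taken for a name from the list of things; names that differ only in an ending like _2 or _b are one class to them, and where a whole thing is asked for, a point or a joint stands for the part that bears it (a point fixed in the world has none). Each returns a list of dicts, best first, with "score" (0 to 1); they miss things now and then, are a little off and sometimes report something else, mostly with a low value. They report only what shows in the picture. A call takes as long as a camera call. They do not tell look-alikes from the thing itself.
- arm.boxes_of(camera, thing): "rect" ([left, top, width, height] in pixels, round what is visible of it).
The state is a dict: "clock": time; "joints": joint angles; "joint_vel": joint speeds; "joint_efforts": joint torques, N m; "position": TCP position; "ee_rot": TCP orientation; "contact_force": force on the tool from outside, world axes, zero at the start; "wrist_torque": the same for the moment, N m; "gripper_width": finger opening in mm; "grasp_force": force on a finger pad.
Only numpy, scipy, OpenCV 4.12 (cv2) and the standard library are available. Lean on these libraries where they do the work, as an engineer would, in place of code of your own. Each camera call takes 0.05 s, during which the arm holds its last target. There are 200 camera calls.

### The job

Take the crank with the red handle, fit it fully down onto the brass square shaft end of the slide table, and wind it until the pointer of the carriage with the well plate stands in the green band of the scale. Leave the crank sitting on the shaft.

Things in the scene. Friction and masses are not known exactly. Their poses are not given: they have to be found in the camera images.
- crank: Red-gripped steel crank, 0.3 kg, standing balanced. Origin: centre of the hub's underside; z up, x towards its handle. Hub 38 mm square, 38 high; in its underside a square socket 18.4 wide, 30 deep, sides along x and y, mouth flared to 30. On the hub a red 24 mm square grip, z 38-68: pinch across y, fingertips above z 40. Tail ball to x -47. Ignore the smaller black-handled crank: it does not fit.
- crank_handle (a point): Point on the axis of the crank's upright red handle, where to pinch it: 65 mm along x, 62 above the crank's origin. Round sleeve, 20 mm diameter, z 38-83 over the hub's underside, spinning freely on its pin, so pinching fingers can circle without turning. The arm below it (14 mm wide) has its top at z 36.
- shaft_top (a point): Tip of the upright brass square shaft, 104 mm over the bench; x, y along its flats, z up; turns with the shaft. 16 mm square, top 8 mm tapered to 8 wide. The hub rests on the dark collar (44 mm diameter) 26 below the tip: seated, the crank's origin is 26 mm below. Fits in any of 4 square positions, 9 degrees of play. The table's bed lies on the robot's left of the shaft, below 72 mm.
- carriage (a joint): Carriage position in m, 0 to 0.060, starts at 0 to 0.010, grows away from the shaft. The shaft drives it: clockwise seen from above increases it, 0.020 per full turn, about 2 N at the handle; it stays where left. Its orange pointer runs along the white scale on the side far from the robot; green band 16 mm wide: pointer in it from 0.037 to 0.053, middle 0.045.
Mind the look-alikes: they are no part of the job. What is shaped like the crank but orange is not meant.

How it is judged:
By the outcome, as a careful person would: the job done as asked, in the order asked, and still so for the second after the job is handed in, with the robot touching nothing.
It also fails if it takes over 69 s, if anything falls off the work surface, if the arm or the gripper's body presses on something with over 40 N, if the wrist force passes 120 N, or if a joint passes its speed limit or range.

## Working session

There is one attempt and no reset: what is moved stays moved. The work goes in short steps, Python scripts to look and compute and a tool call to move; the robot and the scene stay as the last step left them, time stands still between calls to the robot, and variables do not carry over. Pictures are saved under pics/ and viewed, at most 10 in all, crops included, and the job is handed in when it is done.

Besides the shell and the picture viewer there is one more tool, called after "Call:" in YAML: its name, and indented under it one key for each argument. send_rows: Moves the arm, as the interface text tells. Its arguments: {"type":"object","properties":{"targets":{"type":"array"}},"required":["targets"]}

```bash
mkdir -p pics
cat > h.py <<'E'
import numpy as np,cv2
from bench import arm
def grab(n,save=None):
    m=arm.camera_model(n);p,d=arm.get_image(n)
    if save: cv2.imwrite('pics/'+save,cv2.cvtColor(p,cv2.COLOR_RGB2BGR))
    return p,d,m
def w(m,d,u,v,z=None):
    z=d[int(v),int(u)] if z is None else z
    return (np.array(m['cam_to_world'])@np.array([(u-m['cx'])/m['fx']*z,(v-m['cy'])/m['fy']*z,z,1]))[:3]
def world(m,d):
    v,u=np.mgrid[0:400,0:640];
    P=np.stack([(u-m['cx'])/m['fx']*d,(v-m['cy'])/m['fy']*d,d,np.ones_like(d)],-1)@np.array(m['cam_to_world']).T
    return P[...,:3]
E
python3 - <<'E'
from h import *
print(arm.read_state())
for n in('scene','top'):
    p,d,m=grab(n,n+'0.png'); np.savez('/tmp/'+n,p=p,d=d)
    print(n,{k:np.round(v,3).tolist() for k,v in m.items()})
    for t in('crank','crank_handle','shaft_top','carriage'):
        for b in arm.boxes_of(n,t)[:4]:
            l,tp,ww,hh=b['rect']; u,v=min(639,l+ww/2),min(399,tp+hh/2)
            print(t,np.round(b['rect']),round(b['score'],2),np.round(w(m,d,u,v)))
E
```

```text
{'clock': 0.0, 'joints': array([ 1.49256313e+00,  3.85584283e-01,  6.64002030e-03, -5.07134624e-04,
       -1.19398152e+00, -2.58607150e-01]), 'joint_vel': array([-0.00028916,  0.00045324, -0.0001182 ,  0.00110287, -0.00103605,
       -0.00091625]), 'joint_efforts': array([-2.97968199e-04, -3.92282903e+01,  1.88402277e+01,  4.18622553e+00,
       -4.59313320e-03,  9.82347856e-07]), 'position': array([206.33314674, 589.2907446 , 203.40924571]), 'ee_rot': array([ 9.85834543e-01, -1.67717214e-01, -1.38825743e-04,  1.08162558e-03]), 'contact_force': array([ 0.0349429 , -0.26054914,  0.4857083 ]), 'wrist_torque': array([-0.00972524, -0.00502589, -0.02623321]), 'grasp_force': 0.0, 'gripper_width': 85.47579061329115}
scene {'fx': 500.991, 'fy': 500.991, 'cx': 322.474, 'cy': 200.81, 'cam_to_world': [[-0.739, 0.555, -0.382, 1004.338], [0.674, 0.613, -0.414, 420.937], [0.005, -0.563, -0.826, 1055.831], [0.0, 0.0, 0.0, 1.0]]}
crank [257. 102.  30.  42.] 0.89 [ 480. -347.   71.]
crank [242. 149.  25.  34.] 0.7 [ 591. -288.   37.]
crank_handle [238. 149.  26.  32.] 0.75 [ 593. -295.   36.]
crank_handle [256. 103.  27.  40.] 0.55 [ 479. -359.   61.]
crank_handle [402. 265.  66.  66.] 0.26 [534. 267.  58.]
shaft_top [391. 248.  22.  20.] 0.6 [528. 163.  86.]
carriage [404. 267.  66.  65.] 0.62 [534. 273.  60.]
top {'fx': 416.397, 'fy': 416.397, 'cx': 319.746, 'cy': 198.917, 'cam_to_world': [[0.028, -0.985, 0.172, 357.956], [-1.0, -0.028, -0.001, -55.467], [0.006, -0.172, -0.985, 1076.444], [0.0, 0.0, 0.0, 1.0]]}
crank [417. 226.  56.  14.] 0.9 [ 462. -373.   37.]
crank [391. 170.  48.  24.] 0.71 [ 590. -299.   36.]
crank_handle [420. 223.  54.  16.] 0.86 [ 468. -377.   36.]
crank_handle [388. 172.  49.  19.] 0.6 [ 589. -291.   39.]
shaft_top [221. 192.  24.  19.] 0.52 [515. 150.  98.]
carriage [173. 174.  39.  56.] 0.84 [518. 259.  60.]
```

Run:
```python
import cv2,numpy as np
a=cv2.imread('pics/scene0.png');b=cv2.imread('pics/top0.png')
c=lambda i,x,y,w,h,W,H:cv2.resize(i[y:y+h,x:x+w],(W,H),interpolation=cv2.INTER_CUBIC)
A=np.hstack([c(a,215,90,100,75,400,300),c(b,370,150,120,90,400,300)])
B=np.hstack([c(a,360,220,140,105,400,300),c(b,150,150,120,90,400,300)])
cv2.imwrite('pics/crop1.png',np.vstack([A,B]))
```

```text
(no output)
```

View pics/scene0.png

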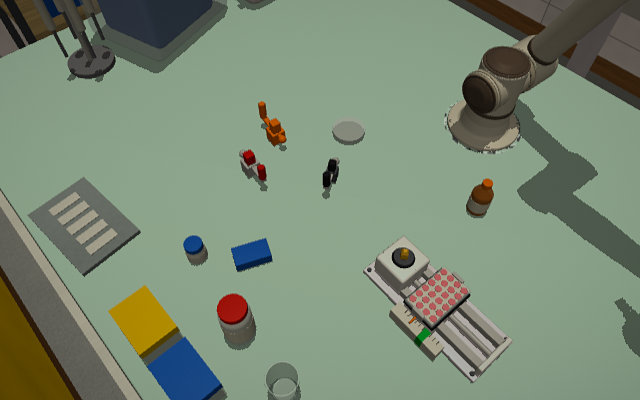

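View pics/crop1.png

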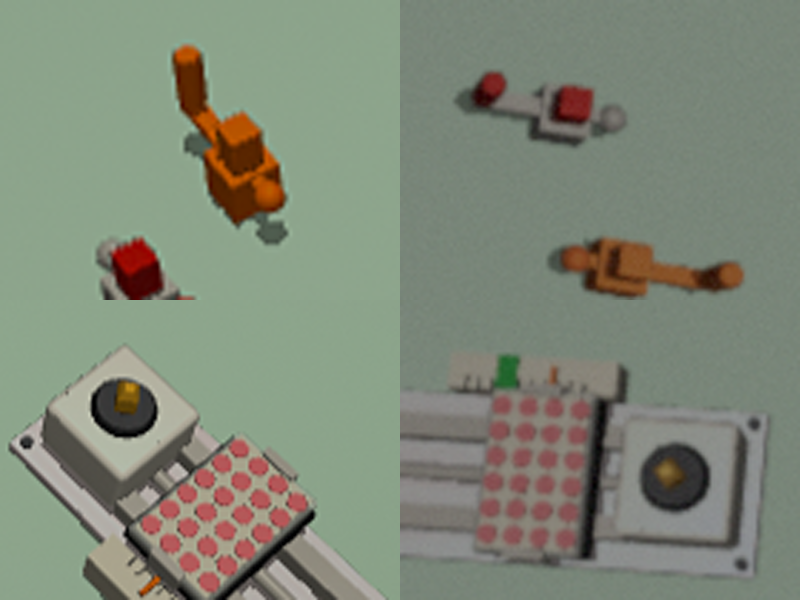

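Red crank: scene (252,163), top (412,180): this has the red grip and handle with steel hub, so it is the one meant. Not meant: the orange one at scene (272,125) / top (445,232) and the black one at scene (331,173). The shaft is at scene (403,257) / top (231,201), and the pointer is about 14 px short of the green band's middle.

```bash
cat >> h.py <<'E'
def red(p): 
    p=p.astype(int); return (p[...,0]>90)&(p[...,1]<60)&(p[...,2]<60)
E
python3 - <<'E'
from h import *
for n in('scene','top'):
    z=np.load(f'/tmp/{n}.npz');p,d=z['p'],z['d'];m=arm.camera_model(n);W=world(m,d)
    box=(abs(W[...,0]-585)<120)&(abs(W[...,1]+290)<120)&red(p)&(W[...,2]>36)
    k,l,s,c=cv2.connectedComponentsWithStats(box.astype('u1'))
    for i in range(1,k):
        P=W[l==i]; 
        if len(P)<6: continue
        zt=np.percentile(P[:,2],90); T=P[P[:,2]>zt-5]
        print(n,s[i],np.round(c[i]),'zmax',zt.round(1),'top mean',T.mean(0).round(1))
    pp=p.astype(int);br=(pp[...,0]>130)&(pp[...,2]<70)&(pp[...,1]>70)&(abs(W[...,0]-515)<50)&(abs(W[...,1]-150)<50)
    P=W[br];print('brass',n,len(P),P.mean(0).round(1),P[P[:,2]>99].mean(0).round(1),P[:,2].max())
print(np.round(arm.camera_model('wrist')['cam_to_world'],3).tolist(),arm.camera_model('wrist')['fx'])
E
```

```text
scene [261 110   4  10  15] [262. 114.] zmax 62.1 top mean [ 468.5 -406.2   62.7]
scene [269 122   2   8   8] [269. 126.] zmax 67.7 top mean [ 481.8 -355.5   68. ]
scene [243 150  11   9  65] [248. 154.] zmax 70.4 top mean [ 589.8 -308.    68.1]
scene [257 164   8   6  32] [260. 167.] zmax 85.9 top mean [ 599.4 -243.2   83.9]
brass scene 14 [519.  160.1 104. ] [519.  160.1 104. ] 107.08524726943051
top [395 172   6   6  33] [398. 175.] zmax 84.0 top mean [ 597.3 -245.8   82.1]
top [418 176  10  10  73] [422. 180.] zmax 69.4 top mean [ 587.9 -309.9   67.6]
top [419 225   2   4   6] [420. 226.] zmax 40.7 top mean [ 476.  -308.6   38.9]
brass top 2 [516.6 157.1 102.6] [516.6 157.1 102.6] 104.0235975525386
[[-0.33, -0.896, -0.298, 282.064], [-0.944, 0.313, 0.104, 563.355], [0.0, 0.316, -0.949, 374.754], [0.0, 0.0, 0.0, 1.0]] 330.0396096286612
```

Call:
send_rows:
  targets:
    - {"gripper":-1,"x":3.2,"y":2.3,"z":0}
    - {"gripper":-1,"x":3.2,"y":2.3,"z":0}
    - {"gripper":-1,"x":3.2,"y":2.3,"z":0}
    - {"gripper":-1,"x":3.2,"y":2.3,"z":0}
    - {"gripper":-1,"x":3.2,"y":2.3,"z":0}

```text
$.targets[0]: bad value
```

Call:
send_rows:
  targets:
    - {"gripper":-1,"x":3.2,"y":2.3,"z":0}
    - {"gripper":-1,"x":3.2,"y":2.3,"z":0}
    - {"gripper":-1,"x":3.2,"y":2.3,"z":0}
    - {"gripper":-1,"x":3.2,"y":2.3,"z":0}
    - {"gripper":-1,"x":3.2,"y":2.3,"z":0}

```text
$.targets[0]: bad value
```

Call:
send_rows:
  targets:
    - {"gripper":-1,"x":3.2,"y":2.3,"z":0}
    - {"gripper":-1,"x":3.2,"y":2.3,"z":0}
    - {"gripper":-1,"x":0,"y":0,"z":0}
    - {"gripper":-1,"x":0,"y":0,"z":0}

```text
$.targets[0]: bad value
```

Call:
send_rows:
  targets:
    - {"gripper":-1,"x":3.2,"y":2.3,"z":0,"ax":0,"ay":0,"az":0}
    - {"gripper":-1,"x":3.2,"y":2.3,"z":0,"ax":0,"ay":0,"az":0}
    - {"gripper":-1,"x":3.2,"y":2.3,"z":0,"ax":0,"ay":0,"az":0}
    - {"gripper":-1,"x":3.2,"y":2.3,"z":0,"ax":0,"ay":0,"az":0}
    - {"gripper":-1,"x":3.2,"y":2.3,"z":0,"ax":0,"ay":0,"az":0}

```text
clock: 0.92
position: [320.2, 426.9, 204.7]
ee_rot: [0.986, -0.167, 0.0, -0.0]
contact_force: [0.3, -0.2, -0.5]
gripper_width: 85.6
grasp_force: 0.0
```

Call:
send_rows:
  targets:
    - {"gripper":-1,"x":3.2,"y":2.3,"z":0,"ax":0,"ay":0,"az":0}
    - {"gripper":-1,"x":3.2,"y":2.3,"z":0,"ax":0,"ay":0,"az":0}
    - {"gripper":-1,"x":3.2,"y":2.3,"z":0,"ax":0,"ay":0,"az":0}
    - {"gripper":-1,"x":3.2,"y":2.3,"z":0,"ax":0,"ay":0,"az":0}
    - {"gripper":-1,"x":3.2,"y":2.3,"z":0,"ax":0,"ay":0,"az":0}

```text
clock: 1.33
position: [433.3, 265.4, 205.0]
ee_rot: [0.986, -0.167, 0.0, -0.0]
contact_force: [0.5, -0.3, -0.2]
gripper_width: 85.7
grasp_force: 0.0
```

Call:
send_rows:
  targets:
    - {"gripper":-1,"x":3.2,"y":2.3,"z":0,"ax":0,"ay":0,"az":0}
    - {"gripper":-1,"x":2.0,"y":2.0,"z":0,"ax":0,"ay":0,"az":0}
    - {"gripper":-1,"x":0,"y":0,"z":0,"ax":0,"ay":0,"az":0}
    - {"gripper":-1,"x":0,"y":0,"z":0,"ax":0,"ay":0,"az":0}

```text
clock: 1.67
position: [467.9, 207.9, 204.6]
ee_rot: [0.986, -0.169, 0.0, -0.0]
contact_force: [-0.8, -0.1, 0.2]
gripper_width: 85.5
grasp_force: 0.0
```

Run:
```python
from h import *
s=arm.read_state();print(s['position'],s['joints'])
p,d,m=grab('wrist','w1.png');np.savez('/tmp/w1',p=p,d=d,M=m['cam_to_world'])
for t in('shaft_top','carriage'):
    for b in arm.boxes_of('wrist',t)[:2]:
        l,tp,a,h=b['rect'];print(t,b['rect'],b['score'],w(m,d,l+a/2,tp+h/2).round(1))
```

```text
[467.93114962 207.93905099 204.59829307] [ 7.35505616e-01  1.92093090e-01 -2.64585827e-01 -7.20016142e-05
 -1.11390384e+00  4.95396300e-01]
shaft_top [322.8, 84.0, 50.8, 52.6] 0.66 [519.5 161.2 103.8]
carriage [176.4, 55.0, 121.7, 154.5] 0.93 [531.4 262.5  60.4]
```

View pics/w1.png

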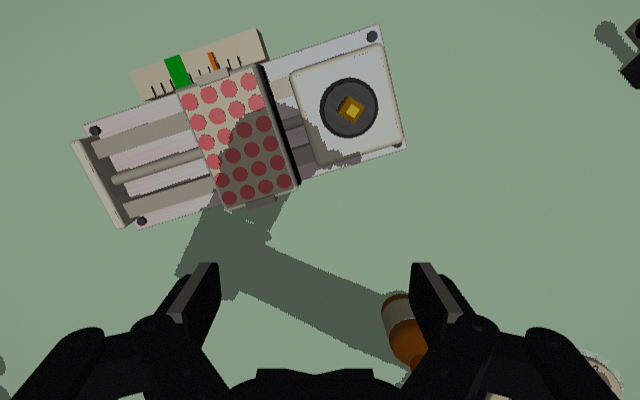

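Wrist view: shaft tip at (352,110), dark collar around it, pointer at (212,61), green band at (178,71). Shaft angle looks diagonal to the table; now measuring it.

```bash
cat > sh.py <<'E'
from h import *
from scipy.optimize import minimize
def shaft(p,d,M,m,show=None):
    m=dict(m,cam_to_world=M);W=world(m,d);pp=p.astype(int)
    near=np.hypot(W[...,0]-519,W[...,1]-160)<40
    br=near&(pp[...,0]-pp[...,2]>60)
    P=W[br];print(br.sum(),'zmax',np.percentile(P[:,2],95))
    T=P[P[:,2]>101];print('tip n',len(T),T.mean(0).round(1))
    B=W[near&(W[...,2]>79)&(W[...,2]<94)]
    # silhouette fit: render solid model hull for pose (x,y,th)
    iM=np.linalg.inv(M)
    def sil(q):
        c,s=np.cos(q[2]),np.sin(q[2]);S=np.array([[a,b] for a in(-1,1) for b in(-1,1)])
        V=np.vstack([np.c_[S*4,[104]*4],np.c_[S*8,[96]*4],np.c_[S*8,[78]*4]])
        V[:,:2]=V[:,:2]@np.array([[c,s],[-s,c]])+q[:2]
        C=np.c_[V,np.ones(12)]@iM.T
        uv=np.c_[C[:,0]/C[:,2]*m['fx']+m['cx'],C[:,1]/C[:,2]*m['fy']+m['cy']]
        im=np.zeros((400,640),'u1');cv2.fillConvexPoly(im,cv2.convexHull(np.round(uv*16).astype(np.int32)),255,cv2.LINE_AA,4)
        return im/255.
    br=cv2.morphologyEx(br.astype('u1'),cv2.MORPH_CLOSE,np.ones((3,3)))
    f=lambda q:abs(sil(q)-br).sum()
    R=[minimize(f,[*T.mean(0)[:2],np.radians(a)],method='Nelder-Mead',options=dict(initial_simplex=[[*(T.mean(0)[:2]+e),np.radians(a)+g] for e,g in(((0,0),0),((3,0),.1),((0,3),.1),((2,2),-.15))])) for a in(0,20,40,60,80)]
    for r in sorted(R,key=lambda r:r.fun): print(r.x[:2].round(1),np.degrees(r.x[2]).round(1)%90,round(r.fun,1))
E
python3 - <<'E'
from sh import *
z=np.load('/tmp/w1.npz');m=arm.camera_model('wrist');shaft(z['p'],z['d'],z['M'],m)
m2=dict(m,cam_to_world=z['M'])
W=world(m2,z['d']);p=z['p'].astype(int);r,g,b=p[...,0],p[...,1],p[...,2]
for n,k in(('green',(g>90)&(r<60)&(b<60)),('orange',(r>150)&(g<130)&(b<60))):
    k[:, :]&=(np.mgrid[:400,:640][0]<105)&(np.mgrid[:400,:640][1]<260);Q=W[k];print(n,len(Q),Q.mean(0).round(1),Q.min(0).round(1),Q.max(0).round(1))
E
```

```text
419 zmax 106.05725875959483
tip n 239 [519.6 159.6 117.5]
[518.8 158.6] 38.4 73.8
[518.3 158.3] 39.2 75.1
[518.5 158.7] 37.0 79.6
[518.4 157.6] 41.1 88.4
[519.5 158.4] 46.8 97.5
green 514 [601.9 299.   38.6] [543.4 181.2   1.2] [623.7 312.8 374.9]
orange 68 [598.2 262.1  46.4] [543.4 181.2  36.2] [607.9 265.2 374.9]
```

Call:
send_rows:
  targets:
    - {"gripper":-1,"x":2.2,"y":3.4,"z":0,"ax":0,"ay":0,"az":0}
    - {"gripper":-1,"x":2.2,"y":3.4,"z":0,"ax":0,"ay":0,"az":0}
    - {"gripper":-1,"x":1.0,"y":3.0,"z":0,"ax":0,"ay":0,"az":0}
    - {"gripper":-1,"x":0,"y":0,"z":0,"ax":0,"ay":0,"az":0}
    - {"gripper":-1,"x":0,"y":0,"z":0,"ax":0,"ay":0,"az":0}

```text
clock: 2.23
position: [485.8, 98.8, 204.7]
ee_rot: [0.986, -0.168, 0.0, -0.0]
contact_force: [0.2, 0.3, -0.5]
gripper_width: 85.5
grasp_force: 0.0
```

Run:
```python
from sh import *
p,d,m=grab('wrist','w2.png');np.savez('/tmp/w2',p=p,d=d,M=m['cam_to_world'])
print(arm.read_state()['position'])
shaft(p,d,np.array(m['cam_to_world']),m)
```

```text
[485.96307775  99.63400478 204.70831758]
405 zmax 105.55912235813092
tip n 191 [518.7 157.1 103.9]
[518.8 159. ] 31.0 74.7
[518.5 159.5] 37.3 82.7
[518.3 158.9] 33.5 85.3
[518.8 159.7] 34.1 85.5
[518.8 159.8] 81.5 162.4
```

Run:
```python
import cv2,numpy as np
from h import *
o=[]
for n,(u,v) in(('w1',(350,110)),('w2',None)) if 0 else (('w1',(350,110)),('w2',(0,0))):
    z=np.load(f'/tmp/{n}.npz');m=arm.camera_model('wrist');C=np.linalg.inv(z['M'])@[518.6,158.8,95,1]
    u=C[0]/C[2]*m['fx']+m['cx'];v=C[1]/C[2]*m['fy']+m['cy'];u,v=int(u),int(v);print(n,u,v)
    # rectified patch: plane z=104, world-aligned, 0.1 mm/px, 40mm
    for zz in (104,96):
        g=np.mgrid[-20:20:.1,-20:20:.1];X=518.6+g[1];Y=158.8-g[0]
        Q=np.stack([X,Y,np.full_like(X,zz),np.ones_like(X)],-1)@np.linalg.inv(z['M']).T
        o.append(cv2.remap(z['p'],(Q[...,0]/Q[...,2]*m['fx']+m['cx']).astype('f4'),(Q[...,1]/Q[...,2]*m['fy']+m['cy']).astype('f4'),cv2.INTER_CUBIC)[...,::-1])
im=np.vstack([np.hstack(o[:2]),np.hstack(o[2:])]);cv2.imwrite('pics/rect.png',cv2.resize(im,(600,600)))
```

```text
w1 350 109
w2 236 172
```

View pics/rect.png

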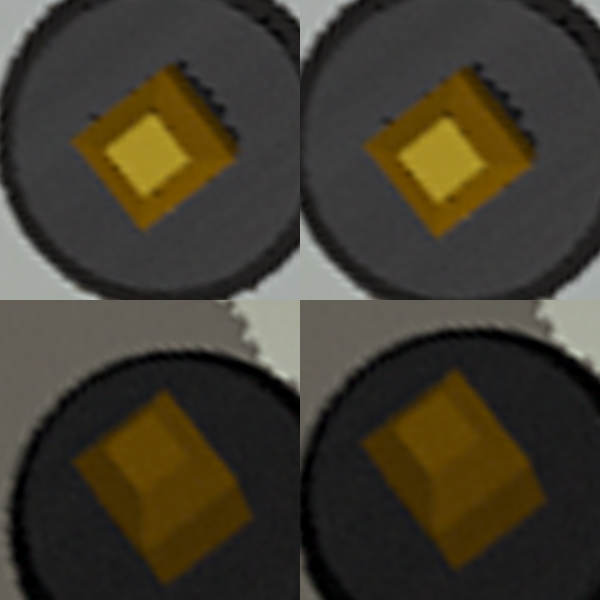

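Rectified view: the square's outer edges run about 38° (mod 90) in world, centred at about (518.7, 159). Going to the crank.

Call:
send_rows:
  targets:
    - {"gripper":-1,"x":2.3,"y":3.4,"z":0,"ax":0,"ay":0,"az":0}
    - {"gripper":-1,"x":2.3,"y":3.4,"z":0,"ax":0,"ay":0,"az":0}
    - {"gripper":-1,"x":2.3,"y":3.4,"z":0,"ax":0,"ay":0,"az":0}
    - {"gripper":-1,"x":2.3,"y":3.4,"z":0,"ax":0,"ay":0,"az":0}
    - {"gripper":-1,"x":2.3,"y":3.4,"z":0,"ax":0,"ay":0,"az":0}

```text
clock: 2.7
position: [539.4, -99.3, 204.7]
ee_rot: [0.986, -0.166, 0.0, -0.0]
contact_force: [0.9, 0.1, 0.4]
gripper_width: 85.3
grasp_force: 0.0
```

Call:
send_rows:
  targets:
    - {"gripper":-1,"x":2.3,"y":3.4,"z":0,"ax":0,"ay":0,"az":0}
    - {"gripper":-1,"x":2.3,"y":3.4,"z":0,"ax":0,"ay":0,"az":0}
    - {"gripper":-1,"x":2.3,"y":3.4,"z":0,"ax":0,"ay":0,"az":0}
    - {"gripper":-1,"x":2.3,"y":3.4,"z":0,"ax":0,"ay":0,"az":0}
    - {"gripper":-1,"x":2.3,"y":3.4,"z":0,"ax":0,"ay":0,"az":0}

```text
clock: 3.12
position: [592.3, -298.0, 204.3]
ee_rot: [0.986, -0.166, 0.0, -0.0]
contact_force: [0.8, -0.4, -0.2]
gripper_width: 85.5
grasp_force: 0.0
```

Call:
send_rows:
  targets:
    - {"gripper":-1,"x":0,"y":0,"z":0,"ax":0,"ay":0,"az":7}
    - {"gripper":-1,"x":0,"y":0,"z":0,"ax":0,"ay":0,"az":7}
    - {"gripper":-1,"x":0,"y":0,"z":0,"ax":0,"ay":0,"az":7}
    - {"gripper":-1,"x":0,"y":0,"z":0,"ax":0,"ay":0,"az":7}
    - {"gripper":-1,"x":0,"y":0,"z":0,"ax":0,"ay":0,"az":7}

```text
clock: 3.53
position: [592.1, -296.2, 204.0]
ee_rot: [0.889, -0.458, -0.0, 0.0]
contact_force: [1.2, 0.0, 0.2]
gripper_width: 85.4
grasp_force: 0.0
```

Call:
send_rows:
  targets:
    - {"gripper":-1,"x":0,"y":0,"z":0,"ax":0,"ay":0,"az":7}
    - {"gripper":-1,"x":0,"y":0,"z":0,"ax":0,"ay":0,"az":7}
    - {"gripper":-1,"x":0,"y":0,"z":0,"ax":0,"ay":0,"az":7}
    - {"gripper":-1,"x":0,"y":0,"z":0,"ax":0,"ay":0,"az":7}
    - {"gripper":-1,"x":0,"y":0,"z":0,"ax":0,"ay":0,"az":7}

```text
clock: 3.95
position: [592.2, -295.9, 204.2]
ee_rot: [0.71, -0.704, -0.0, -0.0]
contact_force: [-1.6, 0.6, 0.4]
gripper_width: 85.3
grasp_force: 0.0
```

Call:
send_rows:
  targets:
    - {"gripper":-1,"x":0,"y":0,"z":0,"ax":0,"ay":0,"az":7}
    - {"gripper":-1,"x":0,"y":0,"z":0,"ax":0,"ay":0,"az":1.7}
    - {"gripper":-1,"x":0,"y":0,"z":0,"ax":0,"ay":0,"az":0}
    - {"gripper":-1,"x":0,"y":0,"z":0,"ax":0,"ay":0,"az":0}

```text
clock: 4.28
position: [591.7, -296.4, 204.3]
ee_rot: [-0.657, 0.754, 0.0, -0.0]
contact_force: [-0.0, 0.6, 0.5]
gripper_width: 85.4
grasp_force: 0.0
```

```bash
cat > cr.py <<'E'
from h import *
def look(name):
    s=arm.read_state();p,d,m=grab('wrist',name);W=world(m,d);P=s['position'];print(P.round(1),s['ee_rot'].round(4),s['joints'].round(2))
    r=red(p)&(d>0)&(np.hypot(W[...,0]-593,W[...,1]+280)<90);k,l,st,c=cv2.connectedComponentsWithStats(r.astype('u1'))
    for i in range(1,k):
        if st[i][4]<40: continue
        Q=W[l==i];zt=np.percentile(Q[:,2],80);T=Q[abs(Q[:,2]-zt)<3]
        box=cv2.minAreaRect(T[:,:2].astype('f4'));print(st[i],np.round(c[i]),'z',zt.round(1),'mean',T.mean(0).round(1),'rect',np.round(box[0],1),np.round(box[1],1),round(box[2],1))
E
python3 -c "
from cr import *
look('w3.png')"
```

```text
[ 591.7 -296.4  204.3] [-0.6574  0.7536  0.     -0.    ] [-0.22  0.45  0.11 -0.   -1.23  0.08]
[302 152  25  24 398] [316. 160.] z 69.5 mean [ 587.  -313.9   68.9] rect [ 588.9 -310.8] [22.  22.9] 81.7
```

View pics/w3.png

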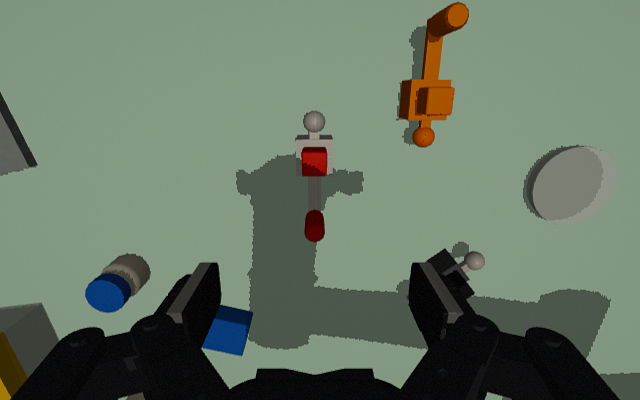

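Crank column lines up at about col 315 (tail 121, grip 160, handle 225 rows), parallel to tool x and midway between the fingers. The orange look-alike (430,90) and black one (465,270) are clear of the fingers. Descending to the red grip.

Call:
send_rows:
  targets:
    - {"gripper":-1,"x":1.3,"y":0.1,"z":3.5,"ax":0,"ay":0,"az":0}
    - {"gripper":-1,"x":0,"y":0,"z":4,"ax":0,"ay":0,"az":0}
    - {"gripper":-1,"x":0,"y":0,"z":3.5,"ax":0,"ay":0,"az":0}
    - {"gripper":-1,"x":0,"y":0,"z":2.5,"ax":0,"ay":0,"az":0}
    - {"gripper":-1,"x":0,"y":0,"z":0,"ax":0,"ay":0,"az":0}

```text
clock: 4.75
position: [583.8, -308.6, 62.6]
ee_rot: [-0.656, 0.755, 0.006, -0.003]
contact_force: [-1.6, 0.1, -0.2]
gripper_width: 85.5
grasp_force: 0.0
```

Call:
send_rows:
  targets:
    - {"gripper":-1,"x":0,"y":0,"z":1.5,"ax":0,"ay":0,"az":0}
    - {"gripper":-1,"x":0,"y":0,"z":0.8,"ax":0,"ay":0,"az":0}
    - {"gripper":0,"x":0,"y":0,"z":0,"ax":0,"ay":0,"az":0}
    - {"gripper":0,"x":0,"y":0,"z":0,"ax":0,"ay":0,"az":0}
    - {"gripper":0,"x":0,"y":0,"z":0,"ax":0,"ay":0,"az":0}

```text
clock: 5.17
position: [589.0, -310.9, 48.2]
ee_rot: [-0.656, 0.754, -0.001, 0.001]
contact_force: [0.1, -0.1, 0.0]
gripper_width: 51.3
grasp_force: 0.0
```

Call:
send_rows:
  targets:
    - {"gripper":1,"x":0,"y":0,"z":0,"ax":0,"ay":0,"az":0}
    - {"gripper":1,"x":0,"y":0,"z":0,"ax":0,"ay":0,"az":0}
    - {"gripper":1,"x":0,"y":0,"z":0,"ax":0,"ay":0,"az":0}
    - {"gripper":1,"x":0,"y":0,"z":0,"ax":0,"ay":0,"az":0}
    - {"gripper":1,"x":0,"y":0,"z":0,"ax":0,"ay":0,"az":0}

```text
clock: 5.58
position: [587.9, -310.7, 46.7]
ee_rot: [-0.656, 0.755, -0.0, 0.0]
contact_force: [0.6, -0.3, 0.4]
gripper_width: 0.2
grasp_force: 0.0
```

Run:
```python
from h import *
p,d,m=grab('wrist');q,_,_=grab('scene');q=cv2.resize(q[120:220,190:350],(640,400))
cv2.imwrite('pics/miss.png',cv2.resize(np.vstack([p,q])[...,::-1],(480,600)));print(arm.read_state()['gripper_width'])
```

```text
-0.052160181943423305
```

View pics/miss.png

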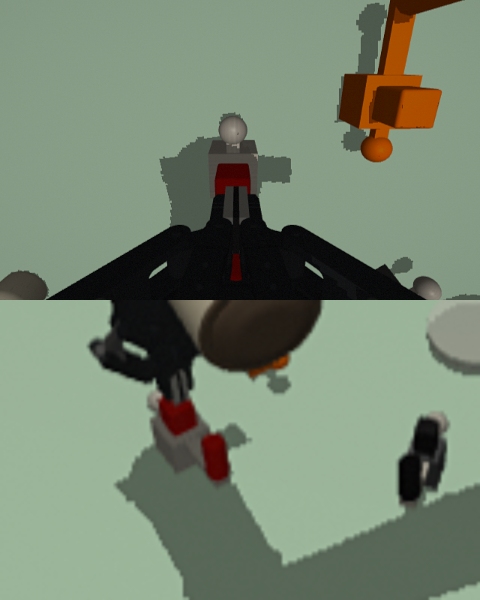

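Fingers shut fully on nothing; the grip (wrist crop at (233,178)) is still standing. Measuring where it is relative to the tips.

Run:
```python
from h import *
for n in('wrist','scene','top'):
    p,d,m=grab(n);W=world(m,d)
    r=red(p)&(d>0)&(np.hypot(W[...,0]-593,W[...,1]+290)<90);k,l,st,c=cv2.connectedComponentsWithStats(r.astype('u1'))
    for i in range(1,k):
        if st[i][4]<8: continue
        Q=W[l==i];print(n,st[i],Q.mean(0).round(1),np.percentile(Q,[5,95],0).round(1).tolist())
    near=(np.hypot(W[...,0]-588,W[...,1]+311)<30)&(p.max(-1)<90)&~r&(d>0)&(W[...,2]>30)
    Q=W[near];print(n,'dark',len(Q),np.percentile(Q[:,2],[0,2,10,50]).round(1) if len(Q) else '')
    if n=='wrist':
        for v in (180,200,210,220,230,240,245,250,255,260,265,280,300): print(v,W[v,313].round(1),p[v,313],W[v,330].round(1),p[v,330])
```

```text
wrist dark 23734 [ 30.1  38.   52.4 130.7]
180 [ 582.7 -344.6   43.4] [143 135 125] [ 573.1 -331.7    1.2] [136 159 135]
200 [ 584.7 -330.8   36.1] [82 79 72] [ 575.  -327.3   29.8] [57 53 50]
210 [ 585.4 -325.7   39. ] [79 76 70] [ 575.7 -324.4   39.1] [78 75 69]
220 [ 586.  -321.3   43.2] [60  1  1] [ 576.5 -319.9   43. ] [55  0  0]
230 [ 585.9 -321.6   57.9] [61  4  3] [ 577.1 -320.1   57.3] [59  3  0]
240 [ 586.  -320.9   68.5] [83  3  2] [ 577.6 -319.9   68.8] [80  3  0]
245 [ 586.3 -318.4   68.8] [83  1  0] [ 578.  -317.5   69.4] [82  0  0]
250 [ 585.8 -321.4   80.2] [ 8 12  9] [ 578.3 -314.7   69.3] [86  4  2]
255 [ 585.9 -320.8   83.8] [11  9  8] [ 578.7 -311.3   68.1] [83  0  0]
260 [ 585.9 -321.    88.8] [5 8 4] [ 578.7 -315.7   81.1] [16 15 15]
265 [ 585.9 -320.5   92.3] [ 9  6 10] [ 578.7 -319.5   92.3] [35 34 32]
280 [ 585.7 -321.5  105.6] [6 5 6] [ 579.2 -319.8  104.3] [54 53 50]
300 [ 586.3 -316.9  111.7] [ 9 11  8] [ 579.7 -321.7  119.8] [10 13 14]
scene [243 153  11   6  21] [ 594.  -305.    67.5] [[582.6, -315.9, 65.8], [600.7, -298.4, 70.0]]
scene [258 165   6   5  19] [ 599.1 -243.7   82.7] [[593.1, -248.4, 79.3], [603.1, -238.8, 86.3]]
scene dark 1100 [ 30.5  35.3  42.9 169. ]
top dark 1228 [ 30.6  34.8  56.6 430.5]
```

Run:
```python
from h import *
z=np.load('/tmp/w2.npz');m=dict(arm.camera_model('wrist'),cam_to_world=z['M']);W=world(m,z['d'])
print('cam',z['M'][:3,3]);k=(z['p'].max(-1)<110)&(W[...,2]>150)&(z['d']>0)
print('open tips low z',np.percentile(W[k][:,2],[0,.2,1,5]))
for (u,v) in((208,268),(200,275),(425,268),(435,275),(215,290)):print(u,v,W[v,u].round(1),z['d'][v,u])
s=arm.read_state();print(s['position'],s['joints'],s['contact_force'],s['joint_efforts'])
m=arm.camera_model('wrist');print(np.array(m['cam_to_world'])[:3,3])
for n in('scene',):
    p,d,m=grab(n);W=world(m,d)
    for v in range(140,160,2):print(v,[(W[v,u].round(0).astype(int).tolist(),int(p[v,u].max())) for u in(230,234,238)])
```

```text
cam [561.28498439  72.21023856 374.98957116]
open tips low z [244.1388038  247.15981846 250.87146842 260.98181726]
208 268 [509.5 137.1 254.2] 136.7986
200 275 [510.3 138.2 260.3] 130.9096
425 268 [480.2  52.3 254.7] 136.15305
435 275 [479.6  50.2 260.4] 130.74673
215 290 [497.9 139.9 252.3] 142.38263
[ 587.88197617 -310.72252767   46.47267715] [-2.43512670e-01  5.87612475e-01 -7.58932908e-02  3.60410028e-05
 -9.07362514e-01  1.03904586e-01] [-0.035103   -0.03500574 -0.77351327] [-9.37085315e-04 -4.60628843e+01  1.59850430e+01  3.55148099e+00
 -7.04720078e-04  3.86371562e-05]
[ 575.47702299 -390.81034992  216.75601494]
140 [([632, -308, 153], 19), ([619, -313, 138], 15), ([607, -316, 127], 14)]
142 [([634, -305, 149], 15), ([624, -304, 143], 14), ([614, -304, 134], 17)]
144 [([636, -305, 144], 40), ([626, -303, 138], 13), ([615, -303, 129], 15)]
146 [([581, -414, -1], 185), ([573, -407, -1], 122), ([617, -303, 124], 9)]
148 [([586, -407, 1], 180), ([577, -401, -1], 183), ([569, -394, -2], 162)]
150 [([589, -405, -3], 180), ([581, -396, -2], 180), ([574, -388, -1], 182)]
152 [([595, -395, 1], 180), ([587, -387, 3], 180), ([579, -381, 1], 182)]
154 [([599, -389, 1], 181), ([593, -378, 6], 180), ([583, -376, 0], 184)]
156 [([602, -386, -1], 180), ([594, -379, -2], 180), ([585, -373, -3], 183)]
158 [([607, -378, 1], 180), ([600, -371, 2], 180), ([590, -366, -2], 181)]
```

Wrist depth shows the real fingertips about 29 mm short of the reported TCP, both open and shut: at TCP z 46 they closed just above the grip top at z 69. I'll allow for that, reopening and going 27 mm deeper.

Call:
send_rows:
  targets:
    - {"gripper":-0.5,"x":0,"y":-0.2,"z":-0.5,"ax":0,"ay":0,"az":0}
    - {"gripper":-0.5,"x":0,"y":0,"z":0,"ax":0,"ay":0,"az":0}
    - {"gripper":-0.5,"x":0,"y":0,"z":0,"ax":0,"ay":0,"az":0}
    - {"gripper":-0.5,"x":0,"y":0,"z":0,"ax":0,"ay":0,"az":0}
    - {"gripper":-0.5,"x":0,"y":0,"z":0,"ax":0,"ay":0,"az":0}

```text
clock: 6.3
position: [589.8, -310.9, 51.5]
ee_rot: [-0.656, 0.755, 0.0, -0.0]
contact_force: [0.1, 0.2, 0.3]
gripper_width: 60.4
grasp_force: 0.0
```

Call:
send_rows:
  targets:
    - {"gripper":-0.5,"x":0,"y":0,"z":1.2,"ax":0,"ay":0,"az":0}
    - {"gripper":-0.5,"x":0,"y":0,"z":1.2,"ax":0,"ay":0,"az":0}
    - {"gripper":-0.5,"x":0,"y":0,"z":0.8,"ax":0,"ay":0,"az":0}
    - {"gripper":-0.5,"x":0,"y":0,"z":0,"ax":0,"ay":0,"az":0}
    - {"gripper":-0.5,"x":0,"y":0,"z":0,"ax":0,"ay":0,"az":0}

```text
clock: 6.72
position: [589.0, -310.8, 17.9]
ee_rot: [-0.656, 0.755, 0.001, -0.001]
contact_force: [0.5, 0.1, 0.0]
gripper_width: 63.9
grasp_force: 0.0
```

Run:
```python
from h import *
p,d,m=grab('wrist','w5.png');print(arm.read_state()['position'])
```

```text
[ 589.73163486 -311.01185076   18.8777853 ]
```

View pics/w5.png

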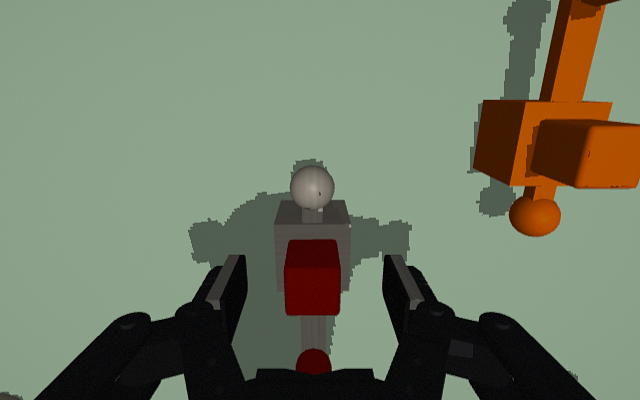

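Grip (312,278) sits between the pads (240 and 390), centred. Closing.

Call:
send_rows:
  targets:
    - {"gripper":1,"x":0,"y":0,"z":0,"ax":0,"ay":0,"az":0}
    - {"gripper":1,"x":0,"y":0,"z":0,"ax":0,"ay":0,"az":0}
    - {"gripper":1,"x":0,"y":0,"z":0,"ax":0,"ay":0,"az":0}
    - {"gripper":1,"x":0,"y":0,"z":0,"ax":0,"ay":0,"az":0}
    - {"gripper":1,"x":0,"y":0,"z":0,"ax":0,"ay":0,"az":0}

```text
clock: 7.18
position: [590.5, -311.2, 20.3]
ee_rot: [-0.656, 0.755, -0.001, 0.0]
contact_force: [0.9, 0.1, 1.7]
gripper_width: 22.7
grasp_force: 61.2
```

Call:
send_rows:
  targets:
    - {"gripper":1,"x":0,"y":0,"z":0,"ax":0,"ay":0,"az":0}
    - {"gripper":1,"x":0,"y":0,"z":-1,"ax":0,"ay":0,"az":0}
    - {"gripper":1,"x":0,"y":0,"z":-2,"ax":0,"ay":0,"az":0}
    - {"gripper":1,"x":0,"y":0,"z":-3,"ax":0,"ay":0,"az":0}
    - {"gripper":1,"x":0,"y":0,"z":-3,"ax":0,"ay":0,"az":0}

```text
clock: 7.6
position: [587.9, -310.2, 108.5]
ee_rot: [-0.656, 0.755, 0.003, -0.001]
contact_force: [0.5, 0.7, -3.0]
gripper_width: 23.0
grasp_force: 60.4
```

Call:
send_rows:
  targets:
    - {"gripper":1,"x":0,"y":0,"z":-3,"ax":0,"ay":0,"az":0}
    - {"gripper":1,"x":0,"y":0,"z":-3,"ax":0,"ay":0,"az":0}
    - {"gripper":1,"x":-2,"y":0.6,"z":0,"ax":0,"ay":0,"az":-6}
    - {"gripper":1,"x":0,"y":0,"z":0,"ax":0,"ay":0,"az":6}
    - {"gripper":1,"x":-3.6,"y":1,"z":0,"ax":0,"ay":0,"az":0}

```text
clock: 8.02
position: [581.5, -256.3, 169.2]
ee_rot: [-0.653, 0.757, -0.0, -0.0]
contact_force: [1.6, 2.0, -3.4]
gripper_width: 22.8
grasp_force: 60.5
```

Call:
send_rows:
  targets:
    - {"gripper":1,"x":-3.8,"y":1.1,"z":0,"ax":0,"ay":0,"az":0}
    - {"gripper":1,"x":-3.8,"y":1.1,"z":0,"ax":0,"ay":0,"az":0}
    - {"gripper":1,"x":-3.8,"y":1.1,"z":0,"ax":0,"ay":0,"az":0}
    - {"gripper":1,"x":-3.8,"y":1.1,"z":0,"ax":0,"ay":0,"az":0}
    - {"gripper":1,"x":-3.8,"y":1.1,"z":0,"ax":0,"ay":0,"az":0}

```text
clock: 8.43
position: [551.9, -55.8, 168.9]
ee_rot: [-0.656, 0.755, 0.001, -0.001]
contact_force: [1.3, 0.1, -3.4]
gripper_width: 22.7
grasp_force: 60.5
```

Call:
send_rows:
  targets:
    - {"gripper":1,"x":-3.8,"y":1.1,"z":0,"ax":0,"ay":0,"az":0}
    - {"gripper":1,"x":-3.8,"y":1.1,"z":0,"ax":0,"ay":0,"az":0}
    - {"gripper":1,"x":-3.8,"y":1.1,"z":0,"ax":0,"ay":0,"az":0}
    - {"gripper":1,"x":-3.8,"y":1.1,"z":0,"ax":0,"ay":0,"az":0}
    - {"gripper":1,"x":-3.0,"y":1.1,"z":0,"ax":0,"ay":0,"az":0}

```text
clock: 8.85
position: [523.1, 132.6, 169.1]
ee_rot: [-0.656, 0.754, 0.001, -0.001]
contact_force: [0.9, -1.1, -4.0]
gripper_width: 22.5
grasp_force: 60.5
```

Call:
send_rows:
  targets:
    - {"gripper":1,"x":0,"y":0,"z":0,"ax":0,"ay":0,"az":-7}
    - {"gripper":1,"x":0,"y":0,"z":0,"ax":0,"ay":0,"az":-7}
    - {"gripper":1,"x":0,"y":0,"z":0,"ax":0,"ay":0,"az":-7}
    - {"gripper":1,"x":0,"y":0,"z":0,"ax":0,"ay":0,"az":-7}
    - {"gripper":1,"x":0,"y":0,"z":0,"ax":0,"ay":0,"az":-7}

```text
clock: 9.27
position: [523.3, 130.2, 168.8]
ee_rot: [0.854, -0.52, -0.001, 0.001]
contact_force: [0.4, 0.1, -3.5]
gripper_width: 22.9
grasp_force: 60.5
```

Call:
send_rows:
  targets:
    - {"gripper":1,"x":0,"y":0,"z":0,"ax":0,"ay":0,"az":-7}
    - {"gripper":1,"x":0,"y":0,"z":0,"ax":0,"ay":0,"az":-4}
    - {"gripper":1,"x":0,"y":0,"z":0,"ax":0,"ay":0,"az":0}
    - {"gripper":1,"x":0,"y":0,"z":0,"ax":0,"ay":0,"az":0}

```text
clock: 9.6
position: [523.8, 130.1, 169.0]
ee_rot: [0.898, -0.439, -0.001, 0.001]
contact_force: [-0.9, -0.3, -2.8]
gripper_width: 22.7
grasp_force: 60.5
```

Run:
```python
from h import *
s=arm.read_state();R=s['ee_rot'];yaw=np.degrees(2*np.arctan2(R[1],R[0]));print(s['position'],yaw,s['gripper_width'])
dw=np.array([518.7,158.9])-s['position'][:2];c,sn=np.cos(np.radians(yaw)),np.sin(np.radians(yaw))
print('tool dx,dy',dw@[c,sn],dw@[sn,-c])
p,d,m=grab('wrist','w6.png');W=world(m,d);q,e,n=grab('scene');np.savez('/tmp/s2',q=q,e=e)
cv2.imwrite('pics/hold.png',np.hstack([cv2.resize(p,(400,250)),cv2.resize(q[190:290,330:490],(400,250))])[...,::-1])
```

```text
[523.83904341 130.09471728 169.03198861] -52.13076204883158 22.675407743758655
tool dx,dy -25.893947777356242 -13.625621022856008
```

View pics/hold.png

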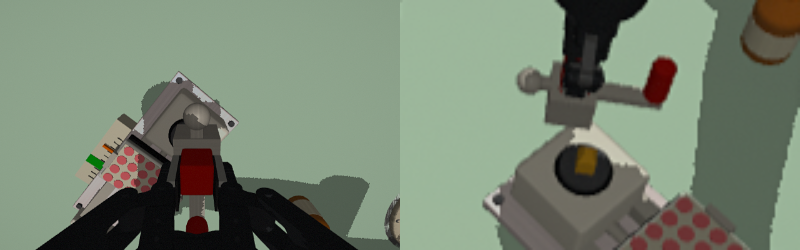

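Run:
```python
from h import *
s=arm.read_state();P=s['position'];yaw=np.radians(-52.13);c,sn=np.cos(yaw),np.sin(yaw)
for n in('scene','top'):
    p,d,m=grab(n);W=world(m,d)
    r=(red(p))&(d>0)&(np.hypot(W[...,0]-484,W[...,1]-181)<30)&(W[...,2]>180)
    Q=W[r];print(n,len(Q),np.percentile(Q[:,2],[5,50,95]))
    T=Q[Q[:,2]>np.percentile(Q[:,2],95)-6];e=T.mean(0)[:2]-P[:2];print(T.mean(0),'tool x,y',e@[c,sn],e@[sn,-c])
```

```text
scene 32 [230.23827062 232.0374595  234.09650701]
[484.45128824 183.57777095 232.03226541] tool x,y -66.53203458639305 -1.4026452309165844Traceback (most recent call last):
  File "<stdin>", line 6, in <module>
    return _quantile_unchecked(
        a, q, axis, out, overwrite_input, method, keepdims, weights)
    return _ureduce(a,
                    func=_quantile_ureduce_func,
    ...<5 lines>...
                    overwrite_input=overwrite_input,
                    method=method)
    r = func(a, **kwargs)
    result = _quantile(arr,
                       quantiles=q,
    ...<2 lines>...
                       out=out,
                       weights=wgt)
    slices_having_nans = np.isnan(arr[-1, ...])
                                  ~~~^^^^^^^^^
IndexError: index -1 is out of bounds for axis 0 with size 0
```

Call:
send_rows:
  targets:
    - {"gripper":1,"x":-2.4,"y":-1.3,"z":0,"ax":0,"ay":0,"az":0}
    - {"gripper":1,"x":0,"y":0,"z":2,"ax":0,"ay":0,"az":0}
    - {"gripper":1,"x":0,"y":0,"z":1.8,"ax":0,"ay":0,"az":0}
    - {"gripper":1,"x":0,"y":0,"z":0,"ax":0,"ay":0,"az":0}
    - {"gripper":1,"x":0,"y":0,"z":0,"ax":0,"ay":0,"az":0}

```text
clock: 10.22
position: [519.6, 156.9, 130.9]
ee_rot: [0.899, -0.438, -0.001, 0.001]
contact_force: [0.1, -0.2, -3.1]
gripper_width: 22.9
grasp_force: 60.4
```

Call:
send_rows:
  targets:
    - {"gripper":1,"x":0,"y":0,"z":0.4,"ax":0,"ay":0,"az":0}
    - {"gripper":1,"x":0,"y":0,"z":0.4,"ax":0,"ay":0,"az":0}
    - {"gripper":1,"x":0,"y":0,"z":0.4,"ax":0,"ay":0,"az":0}
    - {"gripper":1,"x":0,"y":0,"z":0,"ax":0,"ay":0,"az":0}

```text
clock: 10.55
position: [519.8, 157.0, 119.1]
ee_rot: [0.899, -0.439, -0.0, 0.0]
contact_force: [-0.1, -0.4, -2.5]
gripper_width: 23.1
grasp_force: 60.5
```

Call:
send_rows:
  targets:
    - {"gripper":1,"x":0,"y":0,"z":0.4,"ax":0,"ay":0,"az":0}
    - {"gripper":1,"x":0,"y":0,"z":0.4,"ax":0,"ay":0,"az":0}
    - {"gripper":1,"x":0,"y":0,"z":0,"ax":0,"ay":0,"az":0}

```text
clock: 10.8
position: [519.5, 157.0, 110.6]
ee_rot: [0.899, -0.439, -0.001, 0.001]
contact_force: [-1.2, 0.6, -3.2]
gripper_width: 23.0
grasp_force: 60.6
```

Call:
send_rows:
  targets:
    - {"gripper":1,"x":0,"y":0,"z":0.3,"ax":0,"ay":0,"az":0}
    - {"gripper":1,"x":0,"y":0,"z":0.3,"ax":0,"ay":0,"az":0}
    - {"gripper":1,"x":0,"y":0,"z":0,"ax":0,"ay":0,"az":0}

```text
clock: 11.05
position: [519.7, 157.1, 104.8]
ee_rot: [0.899, -0.438, -0.0, 0.001]
contact_force: [-0.2, -0.5, -3.9]
gripper_width: 22.4
grasp_force: 60.6
```

Call:
send_rows:
  targets:
    - {"gripper":1,"x":0,"y":0,"z":0.3,"ax":0,"ay":0,"az":0}
    - {"gripper":1,"x":0,"y":0,"z":0.2,"ax":0,"ay":0,"az":0}
    - {"gripper":1,"x":0,"y":0,"z":0,"ax":0,"ay":0,"az":0}

```text
clock: 11.3
position: [519.8, 157.1, 100.0]
ee_rot: [0.899, -0.438, -0.0, 0.0]
contact_force: [-0.4, -0.5, -4.6]
gripper_width: 22.9
grasp_force: 60.6
```

Call:
send_rows:
  targets:
    - {"gripper":1,"x":0,"y":0,"z":0.2,"ax":0,"ay":0,"az":0}
    - {"gripper":1,"x":0,"y":0,"z":0,"ax":0,"ay":0,"az":0}

```text
clock: 11.47
position: [520.2, 157.3, 98.4]
ee_rot: [0.899, -0.438, 0.0, -0.0]
contact_force: [-0.1, -0.1, -3.3]
gripper_width: 22.9
grasp_force: 60.7
```

Call:
send_rows:
  targets:
    - {"gripper":1,"x":0,"y":0,"z":0.1,"ax":0,"ay":0,"az":0}
    - {"gripper":1,"x":0,"y":0,"z":0.1,"ax":0,"ay":0,"az":0}
    - {"gripper":1,"x":0,"y":0,"z":0,"ax":0,"ay":0,"az":0}

```text
clock: 11.72
position: [520.4, 157.3, 98.2]
ee_rot: [0.899, -0.438, 0.0, -0.0]
contact_force: [-3.1, -0.9, 4.8]
gripper_width: 23.0
grasp_force: 61.8
```

Contact at the expected height (crank origin about 78): seated. Releasing, lifting and checking.

Call:
send_rows:
  targets:
    - {"gripper":-0.2,"x":0,"y":0,"z":0,"ax":0,"ay":0,"az":0}
    - {"gripper":-0.2,"x":0,"y":0,"z":0,"ax":0,"ay":0,"az":0}
    - {"gripper":-0.2,"x":0,"y":0,"z":0,"ax":0,"ay":0,"az":0}
    - {"gripper":-0.2,"x":0,"y":0,"z":0,"ax":0,"ay":0,"az":0}
    - {"gripper":-0.2,"x":0,"y":0,"z":-1,"ax":0,"ay":0,"az":0}

```text
clock: 12.13
position: [518.9, 156.7, 105.0]
ee_rot: [0.899, -0.439, -0.001, 0.002]
contact_force: [-0.3, -0.2, -0.2]
gripper_width: 51.2
grasp_force: 0.0
```

Call:
send_rows:
  targets:
    - {"gripper":-0.2,"x":0,"y":0,"z":-3,"ax":0,"ay":0,"az":0}
    - {"gripper":-0.2,"x":0,"y":0,"z":-2,"ax":0,"ay":0,"az":0}
    - {"gripper":-0.2,"x":0,"y":0,"z":0,"ax":0,"ay":0,"az":0}
    - {"gripper":-0.2,"x":0,"y":0,"z":0,"ax":0,"ay":0,"az":0}

```text
clock: 12.47
position: [521.0, 157.8, 158.5]
ee_rot: [0.899, -0.438, 0.001, -0.002]
contact_force: [-0.2, -0.6, -1.2]
gripper_width: 51.1
grasp_force: 0.0
```

```bash
cat > hd.py <<'E'
from h import *
def handle(cams=('scene','top','wrist')):
    s=arm.read_state();P=s['position'];R=s['ee_rot'];yaw=2*np.arctan2(R[1],R[0]);c,sn=np.cos(yaw),np.sin(yaw)
    print('tcp',P.round(1),'yaw',np.degrees(yaw).round(1),'w',round(s['gripper_width'],1))
    for n in cams:
        p,d,m=grab(n);W=world(m,d)
        r=red(p)&(d>0)&(np.hypot(W[...,0]-519,W[...,1]-159)<90)&(W[...,2]>110)
        k,l,st,cc=cv2.connectedComponentsWithStats(r.astype('u1'))
        for i in range(1,k):
            if st[i][4]<8: continue
            Q=W[l==i];zt=np.percentile(Q[:,2],85);T=Q[abs(Q[:,2]-zt)<4];e=T.mean(0)[:2]-P[:2]
            b=T.mean(0)[:2]-[518.7,158.9];print(n,st[i],'zt',zt.round(1),T.mean(0).round(1),'tool',(e@[c,sn]).round(1),(e@[sn,-c]).round(1),'polar',np.hypot(*b).round(1),np.degrees(np.arctan2(b[1],b[0])).round(1))
E
python3 -c "
from hd import *
handle()"
```

```text
tcp [521.  157.8 158.5] yaw -52.0 w 51.1
scene [402 236   8  10  20] zt 147.2 [527.  156.6 146.3] tool 4.7 -3.9 polar 8.6 -15.9
scene [438 240   7   6  26] zt 162.6 [480.7 212.1 161.3] tool -67.5 -1.6 polar 65.3 125.6
wrist [323 333   5  14  39] zt 162.3 [473.5 204.  161.6] tool -65.6 9.0 polar 63.9 135.0
```

Grip top at z 147 and handle top at z 162, i.e. 68 and 83 above z 79: fully seated. Going to the handle.

Call:
send_rows:
  targets:
    - {"gripper":-0.2,"x":-3.4,"y":0,"z":0,"ax":0,"ay":0,"az":0}
    - {"gripper":-0.2,"x":-3.3,"y":0,"z":0,"ax":0,"ay":0,"az":0}
    - {"gripper":-0.2,"x":0,"y":0,"z":2,"ax":0,"ay":0,"az":0}
    - {"gripper":-0.2,"x":0,"y":0,"z":2,"ax":0,"ay":0,"az":0}
    - {"gripper":-0.2,"x":0,"y":0,"z":1.3,"ax":0,"ay":0,"az":0}

```text
clock: 13.03
position: [477.1, 209.8, 101.1]
ee_rot: [0.899, -0.438, -0.001, 0.002]
contact_force: [0.3, -0.2, -0.7]
gripper_width: 51.2
grasp_force: 0.0
```

Call:
send_rows:
  targets:
    - {"gripper":-0.2,"x":0,"y":0,"z":0,"ax":0,"ay":0,"az":0}
    - {"gripper":1,"x":0,"y":0,"z":0,"ax":0,"ay":0,"az":0}
    - {"gripper":1,"x":0,"y":0,"z":0,"ax":0,"ay":0,"az":0}
    - {"gripper":1,"x":0,"y":0,"z":0,"ax":0,"ay":0,"az":0}
    - {"gripper":1,"x":0,"y":0,"z":0,"ax":0,"ay":0,"az":0}

```text
clock: 13.45
position: [479.4, 210.4, 104.5]
ee_rot: [0.899, -0.438, 0.0, -0.001]
contact_force: [0.4, 0.1, 0.6]
gripper_width: 18.3
grasp_force: 58.5
```

Call:
send_rows:
  targets:
    - {"gripper":1,"x":0,"y":0,"z":0,"ax":0,"ay":0,"az":0}
    - {"gripper":1,"x":0,"y":0,"z":0,"ax":0,"ay":0,"az":0}

```text
clock: 13.62
position: [479.4, 210.4, 104.3]
ee_rot: [0.899, -0.438, 0.0, -0.001]
contact_force: [-0.2, -0.2, 1.9]
gripper_width: 18.4
grasp_force: 58.6
```

Call:
send_rows:
  targets:
    - {"gripper":1,"x":0.4,"y":-2.2,"z":0,"ax":0,"ay":0,"az":0}
    - {"gripper":1,"x":1.1,"y":-2.0,"z":0,"ax":0,"ay":0,"az":0}

```text
clock: 13.78
position: [520.1, 224.5, 104.3]
ee_rot: [0.899, -0.438, -0.001, 0.0]
contact_force: [-0.4, -4.6, -1.0]
gripper_width: 18.4
grasp_force: 58.8
```

Call:
send_rows:
  targets:
    - {"gripper":1,"x":1.7,"y":-1.5,"z":0,"ax":0,"ay":0,"az":0}
    - {"gripper":1,"x":2.1,"y":-0.8,"z":0,"ax":0,"ay":0,"az":0}
    - {"gripper":1,"x":2.3,"y":0,"z":0,"ax":0,"ay":0,"az":0}

```text
clock: 14.03
position: [576.8, 189.8, 103.7]
ee_rot: [0.899, -0.438, -0.001, 0.002]
contact_force: [-6.3, -0.3, 4.9]
gripper_width: 18.3
grasp_force: 59.6
```

Call:
send_rows:
  targets:
    - {"gripper":1,"x":2.1,"y":0.8,"z":0,"ax":0,"ay":0,"az":0}
    - {"gripper":1,"x":1.7,"y":1.5,"z":0,"ax":0,"ay":0,"az":0}
    - {"gripper":1,"x":1.1,"y":2.0,"z":0,"ax":0,"ay":0,"az":0}
    - {"gripper":1,"x":0.4,"y":2.2,"z":0,"ax":0,"ay":0,"az":0}
    - {"gripper":1,"x":-0.4,"y":2.2,"z":0,"ax":0,"ay":0,"az":0}

```text
clock: 14.45
position: [540.3, 97.5, 104.4]
ee_rot: [0.898, -0.439, 0.002, -0.002]
contact_force: [1.4, 5.4, -0.8]
gripper_width: 18.1
grasp_force: 58.8
```

Call:
send_rows:
  targets:
    - {"gripper":1,"x":-1.1,"y":2.0,"z":0,"ax":0,"ay":0,"az":0}
    - {"gripper":1,"x":-1.7,"y":1.5,"z":0,"ax":0,"ay":0,"az":0}
    - {"gripper":1,"x":-2.1,"y":0.8,"z":0,"ax":0,"ay":0,"az":0}
    - {"gripper":1,"x":-2.3,"y":0,"z":0,"ax":0,"ay":0,"az":0}
    - {"gripper":1,"x":-2.1,"y":-0.8,"z":0,"ax":0,"ay":0,"az":0}

```text
clock: 14.87
position: [453.7, 150.2, 104.4]
ee_rot: [0.899, -0.439, 0.001, -0.002]
contact_force: [8.5, -1.2, -6.5]
gripper_width: 17.9
grasp_force: 59.2
```

Call:
send_rows:
  targets:
    - {"gripper":1,"x":-1.7,"y":-1.5,"z":0,"ax":0,"ay":0,"az":0}
    - {"gripper":1,"x":-1.1,"y":-2.0,"z":0,"ax":0,"ay":0,"az":0}
    - {"gripper":1,"x":-0.4,"y":-2.2,"z":0,"ax":0,"ay":0,"az":0}
    - {"gripper":1,"x":0,"y":0,"z":0,"ax":0,"ay":0,"az":0}
    - {"gripper":1,"x":0,"y":0,"z":0,"ax":0,"ay":0,"az":0}

```text
clock: 15.28
position: [480.3, 211.9, 104.2]
ee_rot: [0.899, -0.438, 0.001, -0.002]
contact_force: [-0.9, 2.8, 4.0]
gripper_width: 18.3
grasp_force: 60.0
```

```bash
cat > ca.py <<'E'
from h import *
def car():
    for n in('scene','top'):
        p,d,m=grab(n);W=world(m,d);q=p.astype(int);r,g,b=q[...,0],q[...,1],q[...,2]
        z=(abs(W[...,0]-602)<25)&(W[...,1]>220)&(W[...,1]<360)&(d>0)
        for nm,k in(('green',(g>70)&(r<50)&(b<60)),('orange',(r>140)&(g<130)&(b<60))):
            Q=W[k&z];print(n,nm,len(Q),Q.mean(0).round(1) if len(Q) else '')
E
python3 -c "
from ca import *
car()"
```

```text
scene green 96 [604.  300.8  33.7]
scene orange 12 [600.7 283.9  40.4]
top green 26 [605.2 299.9  32.8]
top orange 0
```

One turn moved the pointer about 20 mm (y 264 → 284), and the band's middle is at y 300.5. Another 300° is needed.

Call:
send_rows:
  targets:
    - {"gripper":1,"x":0.4,"y":-2.2,"z":0,"ax":0,"ay":0,"az":0}
    - {"gripper":1,"x":1.1,"y":-2.0,"z":0,"ax":0,"ay":0,"az":0}
    - {"gripper":1,"x":1.7,"y":-1.5,"z":0,"ax":0,"ay":0,"az":0}
    - {"gripper":1,"x":2.1,"y":-0.8,"z":0,"ax":0,"ay":0,"az":0}
    - {"gripper":1,"x":2.3,"y":0,"z":0,"ax":0,"ay":0,"az":0}

```text
clock: 15.8
position: [576.7, 189.5, 103.8]
ee_rot: [0.899, -0.438, -0.001, 0.001]
contact_force: [-4.1, -0.1, 5.2]
gripper_width: 18.1
grasp_force: 60.5
```

Call:
send_rows:
  targets:
    - {"gripper":1,"x":2.1,"y":0.8,"z":0,"ax":0,"ay":0,"az":0}
    - {"gripper":1,"x":1.7,"y":1.5,"z":0,"ax":0,"ay":0,"az":0}
    - {"gripper":1,"x":1.1,"y":2.0,"z":0,"ax":0,"ay":0,"az":0}
    - {"gripper":1,"x":0.4,"y":2.2,"z":0,"ax":0,"ay":0,"az":0}
    - {"gripper":1,"x":-0.4,"y":2.2,"z":0,"ax":0,"ay":0,"az":0}

```text
clock: 16.22
position: [538.8, 96.6, 104.0]
ee_rot: [0.898, -0.44, 0.001, -0.001]
contact_force: [-0.1, 7.7, 0.2]
gripper_width: 18.3
grasp_force: 59.7
```

Call:
send_rows:
  targets:
    - {"gripper":1,"x":-1.1,"y":2.0,"z":0,"ax":0,"ay":0,"az":0}
    - {"gripper":1,"x":-1.7,"y":1.5,"z":0,"ax":0,"ay":0,"az":0}
    - {"gripper":1,"x":-2.1,"y":0.8,"z":0,"ax":0,"ay":0,"az":0}
    - {"gripper":1,"x":-2.3,"y":0,"z":0,"ax":0,"ay":0,"az":0}
    - {"gripper":1,"x":-2.1,"y":-0.8,"z":0,"ax":0,"ay":0,"az":0}

```text
clock: 16.63
position: [453.6, 149.7, 104.2]
ee_rot: [0.899, -0.439, 0.001, -0.002]
contact_force: [9.5, -1.3, -5.2]
gripper_width: 18.2
grasp_force: 59.5
```

Call:
send_rows:
  targets:
    - {"gripper":1,"x":0,"y":0,"z":0,"ax":0,"ay":0,"az":0}
    - {"gripper":1,"x":0,"y":0,"z":0,"ax":0,"ay":0,"az":0}

```text
clock: 16.8
position: [453.3, 150.0, 104.1]
ee_rot: [0.899, -0.438, 0.0, -0.0]
contact_force: [-0.2, 1.1, 4.8]
gripper_width: 17.9
grasp_force: 60.5
```

```bash
python3 -c "
from ca import *
car()"
```

```text
scene green 73 [605.8 300.9  33. ]
scene orange 17 [600.2 300.4  40.8]
top green 6 [608.6 296.4  33.7]
top orange 0
```

Pointer at y 300.4 in a band centred at 300.9. Releasing gently and lifting away.

Call:
send_rows:
  targets:
    - {"gripper":0.1,"x":0,"y":0,"z":0,"ax":0,"ay":0,"az":0}
    - {"gripper":0.1,"x":0,"y":0,"z":0,"ax":0,"ay":0,"az":0}
    - {"gripper":0.1,"x":0,"y":0,"z":0,"ax":0,"ay":0,"az":0}
    - {"gripper":0.1,"x":0,"y":0,"z":0,"ax":0,"ay":0,"az":0}

```text
clock: 17.23
position: [453.1, 148.8, 102.9]
ee_rot: [0.899, -0.439, -0.001, 0.001]
contact_force: [0.2, 0.5, -0.8]
gripper_width: 38.6
grasp_force: 0.0
```

Call:
send_rows:
  targets:
    - {"gripper":0.1,"x":0,"y":0,"z":-1,"ax":0,"ay":0,"az":0}
    - {"gripper":0.1,"x":0,"y":0,"z":-2,"ax":0,"ay":0,"az":0}
    - {"gripper":0.1,"x":0,"y":0,"z":-3,"ax":0,"ay":0,"az":0}
    - {"gripper":0.1,"x":0,"y":0,"z":-4,"ax":0,"ay":0,"az":0}
    - {"gripper":0.1,"x":0,"y":0,"z":-4,"ax":0,"ay":0,"az":0}

```text
clock: 17.65
position: [452.7, 148.9, 244.1]
ee_rot: [0.899, -0.439, -0.001, 0.002]
contact_force: [0.8, 0.7, 0.9]
gripper_width: 38.5
grasp_force: 0.0
```

Call:
send_rows:
  targets:
    - {"gripper":0.1,"x":2.5,"y":2.5,"z":0,"ax":0,"ay":0,"az":0}
    - {"gripper":0.1,"x":2.5,"y":2.5,"z":0,"ax":0,"ay":0,"az":0}
    - {"gripper":0.1,"x":2.5,"y":2.5,"z":0,"ax":0,"ay":0,"az":0}
    - {"gripper":0.1,"x":0,"y":0,"z":0,"ax":0,"ay":0,"az":0}
    - {"gripper":0.1,"x":0,"y":0,"z":0,"ax":0,"ay":0,"az":0}

```text
clock: 18.07
position: [440.1, 42.9, 243.4]
ee_rot: [0.898, -0.44, -0.0, 0.0]
contact_force: [0.5, 1.7, 0.4]
gripper_width: 38.0
grasp_force: 0.0
```

Run:
```python
from ca import *
from hd import handle
car();handle(('scene','top'))
p,_,_=grab('scene');q,_,_=grab('top')
cv2.imwrite('pics/end.png',np.hstack([cv2.resize(p[215:315,360:500],(420,300)),cv2.resize(q[150:240,150:270],(400,300))][:2])[:,:800,::-1])
```

```text
scene green 72 [605.6 300.9  32.6]
scene orange 16 [599.9 300.3  40.5]
top green 2 [610.1 295.3  34.9]
top orange 0 
tcp [440.7  44.4 243.3] yaw -52.0 w 38.4
scene [401 235  15  13 112] zt 147.4 [519.2 159.8 146.1] tool -42.7 -132.8 polar 1.0 63.2
```

View pics/end.png

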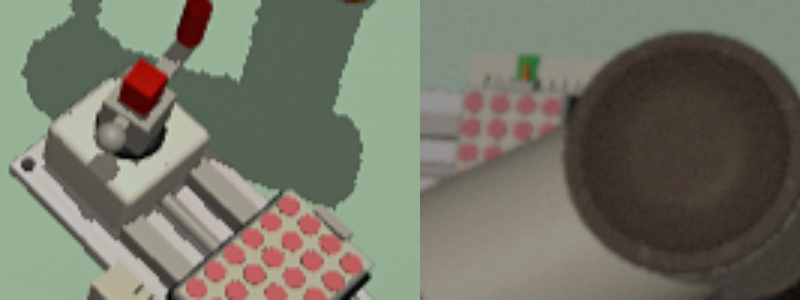

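The picture shows the crank down on the collar (left panel, hub at (148,115)). The orange pointer stands in the middle of the green band (right panel, (528,70)), and the gripper is well clear.

```bash
python3 -c "
from bench import arm
print(arm.job_done())"
```

```text
the job is handed in; nothing more can be done
None
```

The red crank is seated fully on the brass shaft, the carriage pointer stands in the middle of the green band, and the job is handed in, about 18 s in of the 69 s allowed, with the gripper clear of everything.

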